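Sort the microscope bench after a session

ROBOT

A 6-joint arm with a two-finger parallel gripper is mounted at the origin on the work surface. World frame = base frame: x ahead of the robot, y to its left, z up, the work surface at z = 0. Lengths are in m, angles in rad, forces in N, time in s.
With the tool pointing down it reaches from about 0.3 to 0.95 m from the base axis. Payload 3.1 kg.
Tool frame: the origin (TCP) lies at the very end of the fingers, on their centre line; the grasp point (between the pads) lies 19 mm behind it; z points along the fingers, y is the direction in which the jaws open and shut (so a half turn about z gives the same grasp; the last joint's range is limited). The gripper opens to 85 mm and grips with 20 to 120 N. Pads are 22 mm wide; open, the fingers measure 114 mm over their backs; the gripper's body (76 mm by 85 mm) begins 54 mm behind the grasp point. The pads swing forward as they close: fully open they stand 13 mm farther back than shut.
Start: joints at [1.163, 0.308, 1.634, -0, 1.2, -0.07], TCP at [0.207, 0.59, 0.231] pointing down, gripper open.
Joint ranges: [-3.06, 3.06], [-0.79, 1.96], [0.05, 2.63], [-1.19, 4.34], [0.05, 2.64], [-2.94, 2.94]. Speed limits (rad/s): [2.79, 2.79, 3.14, 3.14, 3.14, 3.14].

INTERFACE

Orientations are given as a rotation vector (axis times angle).
In Python, from rig import robot gives the robot as it stands.
- The arm moves only by the tool drive_tool, never from a script. Its arguments are lists of equal length, an entry for each row: "translation": the shift along the world's x, y, z in m, a list of three; "dr": the turn, a rotation vector about the world's x, y, z in degrees, a list of three; "jaw": the gripper command: -1 is fully open, 1 is shut, values between are in proportion. In form: {"translation": [[dx, dy, dz], ...], "dr": [[rx, ry, rz], ...], "jaw": [jaw, ...]}. A call has 1 to 5 rows; each row shifts and turns the commanded pose from where the row before left it; what a row does not reach is not made up. A row lasts 1/12 s, in which the tool goes at most 41.7 mm and 7.16 degrees, less where a joint would pass 70% of its speed; a pose out of reach is approached as far as the arm can. A call is refused whole if a number of a shift passes 0.0417 or a number of a turn 7.16, either way. A call with a gripper value outside its range is refused whole. The fingers move at their own pace and stop on an object; the grip force is fixed at half the most. Time passes only in rows, so rows that do not move let the fingers close. It gives the time, the measured TCP pose, the force and the opening at its end, in the units of the state.
- robot.sense(): the state, without advancing time (a new reading comes with each control period).
- robot.grab_frame(name): name is "scene" or "top" or "wrist"; returns a dict with "color" (480x640x3 uint8, red, green, blue), "range_z" (480x640 float32, m along the optical axis (not along the pixel's ray), 0 where there is no reading), "vfov" (degrees; the focal length in pixels is half the picture's height over the tangent of half this angle, whatever the lens; pixels are square), "cx", "cy" (the principal point, pixels), "cam_to_world" (4x4, takes a point from camera to world coordinates); the wrist camera has in their place "hand_eye" (4x4, takes a point from camera to tool coordinates, whose origin is the TCP and whose axes are the flange's). Camera axes: x right, y down, z forward; pixel columns grow to the right and rows downward; lengths in m; the calibration is good to about 2 mm. A picture is of the moment at which its call begins: read the wrist's pose just before it.
- robot.sign_off(): hands the job in, once; it reports no verdict.
Trained networks look in a picture, given as the dict that the camera call returned (one of the last four; its "shot" number tells which), for a name from the list of things; names that differ only in an ending like _2 or _b are one class to them, and where a whole thing is asked for, a point or a joint stands for the part that bears it (a point fixed in the world has none). Each returns a list of dicts, best first, with "score" (0 to 1); they miss things now and then, are a little off and sometimes report something else, mostly with a low value. They report only what shows in the picture. A call takes as long as a camera call. They do not tell look-alikes from the thing itself.
- robot.cut_out(query, picture): "mask" (480x640 bool, what is visible of it).
- robot.mark_of(query, picture): "location" ([x, y, z] in m, in world coordinates, good to about 4 mm: a listed point, or the origin of a listed thing).
The state is a dict: "time_s": time; "joint_positions": joint angles; "joint_velocities": joint speeds; "effort": joint torques, N m; "eef_pos": TCP position; "eef_rot": TCP orientation; "ft_force": force on the tool from outside, world axes, zero at the start; "torque": the same for the moment, N m; "gripper_width": opening from 0.0 (shut) to 1.0 (fully open).
Only numpy, scipy, OpenCV 4.12 (cv2) and the standard library are available. Lean on these libraries where they do the work, as an engineer would, in place of code of your own. Each camera call takes 0.05 s, during which the arm holds its last target.

TASK

The microscope session is over: put the five loose things on the bench back on their storage plates - both red culture dishes on the blue plate, both objective lenses on the wooden plate, and the amber oil bottle on the green plate. Set each one the same way up as it stands now, centred to within about a centimetre on a round pad of its own (one thing per pad), and let go of it. Leave the white beaker and the grey slide box where they are.

Things in the scene. Friction and masses are not known exactly. Their poses are not given: they have to be found in the camera images.
- dish_a: Closed round culture dish with red medium, clear rim, 56 mm diameter, 16 mm high, lying flat, right side up, about 30 g. Origin at the centre of its underside, z up. Same size and shape as the other one; either may take either pad.
- dish_b: Closed round culture dish with red medium, clear rim, 56 mm diameter, 16 mm high, lying flat, right side up, about 30 g. Origin at the centre of its underside, z up. Same size and shape as the other one; either may take either pad.
- lens_a: Microscope objective lens, a silvery metal barrel with a red colour ring, standing upright with its tapered nose up, about 90 g. Straight barrel 26 mm diameter from the bottom to 27 mm up, then tapering to 12 mm diameter at the top, 42 mm high. Origin at the centre of its underside, z up. Same size and shape as the other one; either may take either pad.
- lens_b: Microscope objective lens, a silvery metal barrel with a yellow colour ring, standing upright with its tapered nose up, about 90 g. Straight barrel 26 mm diameter from the bottom to 27 mm up, then tapering to 12 mm diameter at the top, 42 mm high. Origin at the centre of its underside, z up. Same size and shape as the other one; either may take either pad.
- oil_bottle: Small amber immersion-oil bottle with pale label and black cap, standing upright, 30 mm diameter body (straight for the lower 30 mm), 62 mm high, about 50 g. Origin at the centre of its underside, z up.
- dish_plate: Blue plate for dishes. Fixed flat plate, 180 mm long (along its own y) by 84 mm (its x), 8 mm thick, no rim; origin at the centre of its underside, so things stand at z = 8 mm. Two flush round white pads, 68 mm diameter, centred at y = +46 mm and y = -46 mm, x = 0 in its frame.
- lens_plate: Brown wooden plate for objective lenses. Fixed flat plate, 180 mm long (along its own y) by 84 mm (its x), 8 mm thick, no rim; origin at the centre of its underside, so things stand at z = 8 mm. Two flush round black pads with a brass edge, 44 mm diameter, centred at y = +46 mm and y = -46 mm, x = 0 in its frame.
- oil_plate: Green plate for the oil bottle. Fixed flat plate, 110 mm long (along its own y) by 84 mm (its x), 8 mm thick, no rim; origin at the centre of its underside, so things stand at z = 8 mm. One flush round grey pad with a yellow edge, 48 mm diameter, at its centre.
- beaker: White beaker, 52 mm diameter, 60 mm high, loose; leave it alone. Origin at the centre of its underside.
- slide_box: Grey closed slide box, 95 mm (its x) by 70 mm by 30 mm high, loose; leave it alone. Origin at the centre of its underside.
Mind the look-alikes: they are no part of the job. What is shaped like the dish_a but turquoise is not meant.

How it is judged:
At the end, for the whole second after the job is handed in: Dishes on the blue plate, lenses on the wooden, bottle on the green, one per pad: within 12 mm of the pad centre along the plate's x and y, standing on it (within 4 mm), upright within 0.12 rad, at rest, released. Beaker and slide box upright (0.12 rad), within 20 mm of their start (((x of dish_a in the frame of dish_plate between -0.012 and 0.012 m and y of dish_a in the frame of dish_plate between 0.034 and 0.058 m and x of dish_b in the frame of dish_plate between -0.012 and 0.012 m and y of dish_b in the frame of dish_plate between -0.058 and -0.034 m) or (x of dish_a in the frame of dish_plate between -0.012 and 0.012 m and y of dish_a in the frame of dish_plate between -0.058 and -0.034 m and x of dish_b in the frame of dish_plate between -0.012 and 0.012 m and y of dish_b in the frame of dish_plate between 0.034 and 0.058 m)) and ((x of lens_a in the frame of lens_plate between -0.012 and 0.012 m and y of lens_a in the frame of lens_plate between 0.034 and 0.058 m and x of lens_b in the frame of lens_plate between -0.012 and 0.012 m and y of lens_b in the frame of lens_plate between -0.058 and -0.034 m) or (x of lens_a in the frame of lens_plate between -0.012 and 0.012 m and y of lens_a in the frame of lens_plate between -0.058 and -0.034 m and x of lens_b in the frame of lens_plate between -0.012 and 0.012 m and y of lens_b in the frame of lens_plate between 0.034 and 0.058 m)) and x of oil_bottle in the frame of oil_plate between -0.012 and 0.012 m and y of oil_bottle in the frame of oil_plate between -0.012 and 0.012 m and z of dish_a in the frame of dish_plate between 0.004 and 0.012 m and angle between each of dish_a, dish_b, lens_a, lens_b, oil_bottle, beaker, slide_box's own z axis and vertical below 0.12 rad and linear speed of each of dish_a, dish_b, lens_a, lens_b, oil_bottle below 0.02 m/s and contact force between each of dish_a, dish_b, lens_a, lens_b, oil_bottle and the fingers below 0.05 N and z of dish_b in the frame of dish_plate between 0.004 and 0.012 m and z of lens_a in the frame of lens_plate between 0.004 and 0.012 m and z of lens_b in the frame of lens_plate between 0.004 and 0.012 m and z of oil_bottle in the frame of oil_plate between 0.004 and 0.012 m and distance of each of beaker, slide_box from where it was at the start of the episode below 0.02 m); the robot touches nothing.
It fails at once if the beaker is pushed more than 20 mm or tipped (distance of beaker from where it was at the start of the episode above 0.02 m or angle between beaker's own z axis and vertical above 0.3 rad).
It fails at once if the slide box is pushed more than 20 mm or tipped (distance of slide_box from where it was at the start of the episode above 0.02 m or angle between slide_box's own z axis and vertical above 0.3 rad).
It also fails if it takes over 115 s, if anything falls off the work surface, if the arm or the gripper's body presses on something with over 40 N, if the wrist force passes 120 N, or if a joint passes its speed limit or range.

## Working session

There is one attempt and no reset: what is moved stays moved. The work goes in short steps, Python scripts to look and compute and a tool call to move; the robot and the scene stay as the last step left them, time stands still between calls to the robot, and variables do not carry over. Pictures are saved under pics/ and viewed, and the job is handed in when it is done.

Besides the shell and the picture viewer there is one more tool, called as name(argument=value, ...) on one line, values as JSON. drive_tool: Moves the arm, as the interface text tells. Its arguments: {"type":"object","properties":{"translation":{"type":"array","items":{"type":"array","items":{"type":"number"}}},"dr":{"type":"array","items":{"type":"array","items":{"type":"number"}}},"jaw":{"type":"array","items":{"type":"number"}}},"required":["translation","dr","jaw"]}

```bash
mkdir -p pics; ls; cat > h.py <<'E'
import numpy as np, cv2
from rig import robot
def save(p,n): cv2.imwrite('pics/'+n,p['color'][:,:,::-1])
def f(p): return 240/np.tan(np.radians(p['vfov'])/2)
def pts(p,T=None):
    T=p['cam_to_world'] if T is None else T
    T=np.array(T); z=p['range_z']; v,u=np.mgrid[:480,:640]; F=f(p)
    P=np.stack([(u-p['cx'])/F*z,(v-p['cy'])/F*z,z],-1)
    return P@T[:3,:3].T+T[:3,3]
E
python3 - <<'E'
from h import *
s=robot.sense(); print(s)
for n in ['scene','top']:
    p=robot.grab_frame(n); save(p,n+'0.png'); np.savez(n+'0.npz',c=p['color'],P=pts(p))
    print(n,p['vfov'],np.round(p['cam_to_world'],3).tolist())
    if n=='top':
        for q in ['dish_a','lens_a','oil_bottle','dish_plate','lens_plate','oil_plate','beaker','slide_box']:
            for r in robot.mark_of(q,p): print(q,round(r['score'],2),np.round(r['location'],3))
E
```

```text
pics
{'time_s': 0.0, 'joint_positions': array([ 1.16327502e+00,  3.09026836e-01,  1.63521479e+00,  4.67544497e-05,
        1.19969638e+00, -6.96807233e-02]), 'joint_velocities': array([ 4.54121956e-04,  1.12157200e-03,  2.27878859e-04, -8.60019840e-05,
       -8.33788620e-04,  9.64028436e-04]), 'effort': array([ 1.57034661e-03, -4.15247512e+01, -2.76669002e+01, -7.51799757e-05,
        1.03265955e-02, -1.82313812e-05]), 'eef_pos': array([0.20682574, 0.5889005 , 0.23002004]), 'eef_rot': array([-0.52808429, -3.09628331,  0.00356286]), 'ft_force': array([ 0.11571586,  0.25911392, -0.99105869]), 'torque': array([-0.01039745, -0.00910427, -0.01227556]), 'gripper_width': 0.9989830427078058}
scene 49.40533255345653 [[-0.775, 0.328, -0.54, 1.095], [0.632, 0.422, -0.65, 0.715], [0.014, -0.845, -0.534, 0.633], [0.0, 0.0, 0.0, 1.0]]
top 45.69096407736621 [[0.02, -0.993, 0.12, 0.363], [-1.0, -0.018, 0.016, -0.012], [-0.014, -0.121, -0.993, 1.269], [0.0, 0.0, 0.0, 1.0]]
dish_a 0.76 [ 0.454 -0.207 -0.   ]
dish_a 0.68 [ 0.483 -0.092  0.006]
dish_a 0.64 [ 0.575 -0.181  0.   ]
dish_a 0.56 [ 0.35  -0.26   0.002]
dish_a 0.27 [ 0.668 -0.198 -0.002]
lens_a 0.67 [0.454 0.193 0.004]
lens_a 0.63 [ 0.478  0.097 -0.003]
oil_bottle 0.74 [ 0.438  0.009 -0.002]
dish_plate 0.91 [ 0.642 -0.002  0.001]
lens_plate 0.63 [ 0.526 -0.36   0.001]
oil_plate 0.83 [0.522 0.357 0.002]
beaker 0.73 [ 0.668 -0.196 -0.   ]
slide_box 0.61 [0.675 0.185 0.001]
```

View pics/top0.png

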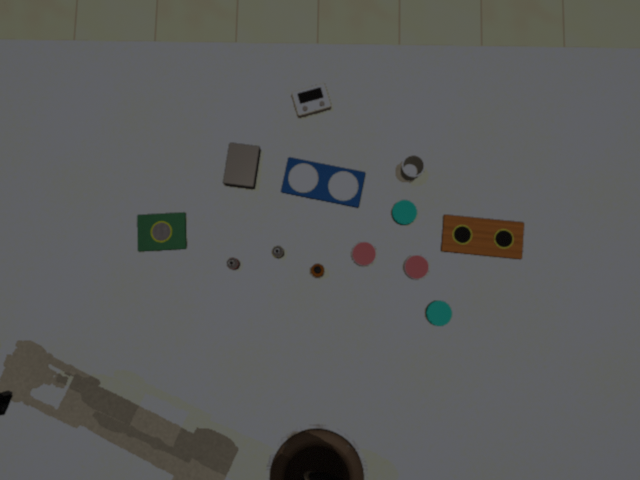

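View pics/scene0.png

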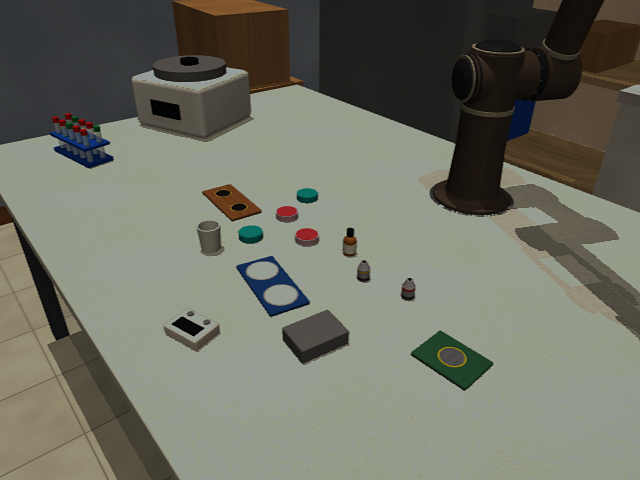

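The top image shows the red dishes at (364,254) and (416,267), with turquoise look-alikes at (404,212) and (438,313). The lenses are at (233,264) and (278,252), the bottle at (317,270), and the plates are blue (323,183), wood (482,237) and green (162,231). Next I measure them.

```bash
python3 - <<'E'
from h import *
d=np.load('top0.npz');c=d['c'].astype(int);P=d['P']
hsv=cv2.cvtColor(d['c'],cv2.COLOR_RGB2HSV)
def box(u,v,r,zmin,zmax=1):
    m=np.zeros((480,640),bool); m[v-r:v+r+1,u-r:u+r+1]=1
    return m&(P[...,2]>zmin)&(P[...,2]<zmax)
def info(n,m):
    q=P[m]; (x,y),r=cv2.minEnclosingCircle(q[:,:2].astype(np.float32))
    print(n,m.sum(),'mean',q.mean(0).round(4),'encl',round(x,4),round(y,4),round(r,4),'zmed',np.median(q[:,2]).round(4),'zmax',q[:,2].max().round(4))
for n,u,v,zm in [('dish1',364,254,.012),('dish2',416,267,.012),('tq1',404,212,.012),('tq2',438,313,.012),('lensL',233,264,.02),('lensR',278,252,.02),('bottle',317,270,.02),('beaker',412,168,.05)]:
    info(n,box(u,v,18,zm))
print('table z',np.median(P[300:330,330:400,2]))
for n,u,v,r in [('dplate',323,183,50),('lplate',482,237,50),('oplate',162,231,35)]:
    m=box(u,v,r,.004,.012); s=hsv[...,1]>90
    q=hsv[v-3,u]; 
    k=m&s
    k=cv2.morphologyEx(k.astype(np.uint8),cv2.MORPH_CLOSE,np.ones((3,3)))>0
    nn,l,st,ce=cv2.connectedComponentsWithStats(k.astype(np.uint8)); i=1+st[1:,4].argmax(); k=l==i
    pp=P[k&m]; R=cv2.minAreaRect((pp[:,:2]*1000).astype(np.float32)); print(n,R,pp.mean(0).round(4))
def pad(n,m):
    nn,l,st,ce=cv2.connectedComponentsWithStats(m.astype(np.uint8))
    for i in range(1,nn):
        if st[i,4]>80: info(n,l==i)
V=hsv[...,2];S=hsv[...,1]
pad('dpad',box(323,183,45,.003,.012)&(S<60))
pad('lpad',box(482,237,45,.003,.012)&(V<45))
pad('opad',box(162,231,25,.003,.012)&(S<60))
E
```

```text
dish1 472 mean [ 0.4812 -0.0937  0.0164] encl 0.4814 -0.0937 0.028 zmed 0.0163 zmax 0.0238
dish2 486 mean [ 0.4537 -0.2092  0.0162] encl 0.4539 -0.2097 0.0283 zmed 0.0161 zmax 0.0232
tq1 465 mean [ 0.5747 -0.1822  0.0164] encl 0.5749 -0.1823 0.0281 zmed 0.0164 zmax 0.0227
tq2 483 mean [ 0.3538 -0.2578  0.0163] encl 0.3542 -0.2575 0.0281 zmed 0.0163 zmax 0.0234
lensL 115 mean [0.4526 0.1935 0.0341] encl 0.4537 0.1944 0.0132 zmed 0.0335 zmax 0.0439
lensR 112 mean [0.4799 0.0957 0.0339] encl 0.4805 0.0964 0.0131 zmed 0.0346 zmax 0.0463
bottle 156 mean [0.4399 0.0079 0.0446] encl 0.4407 0.008 0.0152 zmed 0.0401 zmax 0.0683
beaker 169 mean [ 0.6721 -0.1966  0.0582] encl 0.6704 -0.1957 0.0265 zmed 0.0584 zmax 0.067
table z -0.0005571380841571383
dplate ((640.9816284179688, -1.15771484375), (177.54763793945312, 82.04720306396484), 79.59072875976562) [ 0.64   -0.0011  0.0078]
lplate ((523.498046875, -357.97589111328125), (179.4609832763672, 82.21158599853516), 85.41106414794922) [ 0.5235 -0.3574  0.0078]
oplate ((521.2329711914062, 358.7231750488281), (79.99854278564453, 107.36936950683594), 4.216715335845947) [0.5214 0.358  0.0077]
dpad 634 mean [0.6502 0.0437 0.0081] encl 0.6503 0.0438 0.035 zmed 0.0081 zmax 0.012
dpad 648 mean [ 0.6334 -0.047   0.008 ] encl 0.6328 -0.047 0.0348 zmed 0.0079 zmax 0.012
lpad 182 mean [ 0.5273 -0.3127  0.008 ] encl 0.5275 -0.3131 0.0178 zmed 0.008 zmax 0.0119
lpad 186 mean [ 0.5198 -0.4047  0.0081] encl 0.5202 -0.4043 0.0183 zmed 0.0081 zmax 0.012
opad 212 mean [0.5219 0.3593 0.0081] encl 0.5216 0.3591 0.0195 zmed 0.0081 zmax 0.012
```

drive_tool(translation=[[0.0146, -0.0363, -0.0075], [0.0146, -0.0363, -0.0075], [0.0146, -0.0363, -0.0075], [0.0146, -0.0363, -0.0075], [0.0146, -0.0363, -0.0075]], dr=[[0, 0, 0], [0, 0, 0], [0, 0, 0], [0, 0, 0], [0, 0, 0]], jaw=[-1, -1, -1, -1, -1])

```text
time_s: 0.92
eef_pos: [0.2805, 0.4067, 0.1936]
eef_rot: [0.527, 3.097, 0.001]
ft_force: [0.6, 0.7, 0.2]
gripper_width: 1.002
```

drive_tool(translation=[[0.0146, -0.0363, -0.0075], [0.0146, -0.0363, -0.0075], [0.0146, -0.0363, -0.0075], [0.0146, -0.0363, -0.0075], [0.0146, -0.0363, -0.0075]], dr=[[0, 0, 0], [0, 0, 0], [0, 0, 0], [0, 0, 0], [0, 0, 0]], jaw=[-1, -1, -1, -1, -1])

```text
time_s: 1.33
eef_pos: [0.3537, 0.2251, 0.1564]
eef_rot: [0.527, 3.096, 0.001]
ft_force: [1.1, 0.8, 0.3]
gripper_width: 0.997
```

drive_tool(translation=[[0.0145, -0.0362, -0.0075], [0.0145, -0.0362, -0.0075], [0.0145, -0.0362, -0.0075], [0.0145, -0.0362, -0.0075], [0.0145, -0.0362, -0.0075]], dr=[[0, 0, 0], [0, 0, 0], [0, 0, 0], [0, 0, 0], [0, 0, 0]], jaw=[-1, -1, -1, -1, -1])

```text
time_s: 1.75
eef_pos: [0.4264, 0.0438, 0.119]
eef_rot: [0.528, 3.095, 0.001]
ft_force: [0.8, 0.5, -0.0]
gripper_width: 0.998
```

drive_tool(translation=[[0.0145, -0.0362, -0.008], [0, 0, 0]], dr=[[0, 0, 0], [0, 0, 0]], jaw=[-1, -1])

```text
time_s: 1.92
eef_pos: [0.4428, 0.0039, 0.1107]
eef_rot: [0.537, 3.092, -0.003]
ft_force: [0.3, 1.3, -0.2]
gripper_width: 0.998
```

```bash
cat >> h.py <<'E'
from scipy.spatial.transform import Rotation as Ro
def wrist():
    s=robot.sense(); p=robot.grab_frame('wrist')
    T=np.eye(4);T[:3,:3]=Ro.from_rotvec(s['eef_rot']).as_matrix();T[:3,3]=s['eef_pos']
    return p,pts(p,T@np.array(p['hand_eye'])),s
E
python3 - <<'E'
from h import *
p,P,s=wrist(); save(p,'w1.png'); print(s['eef_pos'],s['time_s'],np.round(p['hand_eye'],3).tolist())
m=(P[...,2]>.015)&(P[...,2]<.075)&(np.hypot(P[...,0]-.4405,P[...,1]-.008)<.03)
q=P[m]; print(m.sum(),q.mean(0),cv2.minEnclosingCircle(q[:,:2].astype(np.float32)))
E
```

```text
[0.44283232 0.00392155 0.11067256] 1.9167 [[-0.0, -0.951, -0.31, 0.08], [1.0, -0.001, 0.001, 0.001], [-0.001, -0.31, 0.951, -0.142], [0.0, 0.0, 0.0, 1.0]]
2647 [0.43437317 0.01031706 0.04411423] ((0.4385085701942444, 0.008777710609138012), 0.015296565368771553)
```

View pics/w1.png

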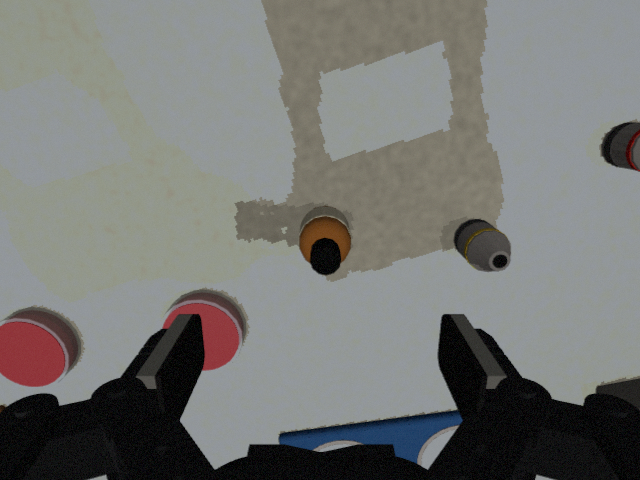

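The wrist view has the bottle centred between the jaws at (325,240), with clear space for both fingers, so I can descend.

drive_tool(translation=[[0, 0, -0.03], [0, 0, -0.03], [0, 0, -0.03], [0, 0, -0.014], [0, 0, 0]], dr=[[0, 0, 0], [0, 0, 0], [0, 0, 0], [0, 0, 0], [0, 0, 0]], jaw=[-1, -1, -1, -1, -1])

```text
time_s: 2.38
eef_pos: [0.4363, 0.0108, 0.004]
eef_rot: [-0.525, -3.089, 0.001]
ft_force: [-2.1, 0.5, -0.1]
gripper_width: 0.998
```

drive_tool(translation=[[0, 0, 0], [0, 0, 0], [0, 0, 0], [0, 0, 0], [0, 0, 0]], dr=[[0, 0, 0], [0, 0, 0], [0, 0, 0], [0, 0, 0], [0, 0, 0]], jaw=[1, 1, 1, 1, 1])

```text
time_s: 2.8
eef_pos: [0.4415, 0.0095, 0.0083]
eef_rot: [0.527, 3.094, 0.0]
ft_force: [-2.3, 0.4, 8.8]
gripper_width: 0.33
```

drive_tool(translation=[[0, 0, 0], [0, 0, 0]], dr=[[0, 0, 0], [0, 0, 0]], jaw=[1, 1])

```text
time_s: 2.97
eef_pos: [0.4415, 0.0095, 0.0084]
eef_rot: [0.528, 3.095, 0.001]
ft_force: [-0.0, 1.2, 7.0]
gripper_width: 0.334
```

drive_tool(translation=[[0, 0, 0.01], [0, 0, 0.025], [0.002, 0.01, 0.03], [0.006, 0.025, 0.025], [0.008, 0.035, 0.01]], dr=[[0, 0, 0], [0, 0, 0], [0, 0, 0], [0, 0, 0], [0, 0, 0]], jaw=[1, 1, 1, 1, 1])

```text
time_s: 3.38
eef_pos: [0.4587, 0.0789, 0.1112]
eef_rot: [0.532, 3.089, 0.001]
ft_force: [1.8, 0.3, -0.1]
gripper_width: 0.329
```

drive_tool(translation=[[0.0083, 0.035, 0], [0.0083, 0.035, 0], [0.0083, 0.035, 0], [0.0083, 0.035, 0], [0.0083, 0.035, 0]], dr=[[0, 0, 0], [0, 0, 0], [0, 0, 0], [0, 0, 0], [0, 0, 0]], jaw=[1, 1, 1, 1, 1])

```text
time_s: 3.8
eef_pos: [0.4978, 0.2563, 0.1079]
eef_rot: [0.528, 3.096, 0.001]
ft_force: [-0.2, -1.0, -0.6]
gripper_width: 0.328
```

drive_tool(translation=[[0.0083, 0.035, 0], [0.0083, 0.035, 0], [0.008, 0.035, 0], [0, 0, 0], [0, 0, 0]], dr=[[0, 0, 0], [0, 0, 0], [0, 0, 0], [0, 0, 0], [0, 0, 0]], jaw=[1, 1, 1, 1, 1])

```text
time_s: 4.22
eef_pos: [0.5224, 0.3614, 0.1076]
eef_rot: [0.523, 3.097, 0.001]
ft_force: [0.2, -0.2, -0.6]
gripper_width: 0.329
```

drive_tool(translation=[[0, -0.002, -0.025], [0, 0, -0.03], [0, 0, -0.022], [0, 0, -0.01], [0, 0, 0]], dr=[[0, 0, 0], [0, 0, 0], [0, 0, 0], [0, 0, 0], [0, 0, 0]], jaw=[1, 1, 1, 1, 1])

```text
time_s: 4.63
eef_pos: [0.5207, 0.3553, 0.0183]
eef_rot: [-0.529, -3.093, 0.005]
ft_force: [0.3, 0.0, 0.7]
gripper_width: 0.331
```

drive_tool(translation=[[0, 0, -0.002], [0, 0, 0]], dr=[[0, 0, 0], [0, 0, 0]], jaw=[1, 1])

```text
time_s: 4.8
eef_pos: [0.5228, 0.3571, 0.0186]
eef_rot: [0.529, 3.096, 0.001]
ft_force: [-0.4, -0.4, -1.0]
gripper_width: 0.33
```

drive_tool(translation=[[0, 0, -0.002], [0, 0, 0], [0, 0, 0]], dr=[[0, 0, 0], [0, 0, 0], [0, 0, 0]], jaw=[1, 1, 1])

```text
time_s: 5.05
eef_pos: [0.5227, 0.3575, 0.0164]
eef_rot: [0.528, 3.096, 0.001]
ft_force: [-0.4, -0.3, 1.8]
gripper_width: 0.332
```

Contact (about +2.5 N). I release part way, then retreat.

drive_tool(translation=[[0, 0, 0], [0, 0, 0], [0, 0, 0], [0, 0, 0.02], [0, 0, 0.04]], dr=[[0, 0, 0], [0, 0, 0], [0, 0, 0], [0, 0, 0], [0, 0, 0]], jaw=[-1, -1, -1, -1, -1])

```text
time_s: 5.47
eef_pos: [0.5174, 0.3547, 0.0704]
eef_rot: [-0.526, -3.087, 0.013]
ft_force: [-0.5, 0.8, -0.6]
gripper_width: 0.996
```

drive_tool(translation=[[-0.003, -0.008, 0.03], [-0.015, -0.035, 0.01], [-0.015, -0.036, 0], [-0.015, -0.036, 0], [-0.015, -0.036, 0]], dr=[[0, 0, 0], [0, 0, 0], [0, 0, 0], [0, 0, 0], [0, 0, 0]], jaw=[-1, -1, -1, -1, -1])

```text
time_s: 5.88
eef_pos: [0.4587, 0.2055, 0.1164]
eef_rot: [0.526, 3.096, 0.001]
ft_force: [0.4, 0.0, -0.8]
gripper_width: 0.999
```

drive_tool(translation=[[-0.006, -0.0125, 0], [0, 0, 0], [0, 0, 0]], dr=[[0, 0, 0], [0, 0, 0], [0, 0, 0]], jaw=[-1, -1, -1])

```text
time_s: 6.13
eef_pos: [0.4537, 0.1939, 0.1162]
eef_rot: [0.53, 3.095, 0.002]
ft_force: [-0.3, 0.0, 1.1]
gripper_width: 1.003
```

```bash
python3 - <<'E'
from h import *
p,P,s=wrist(); save(p,'w2.png'); print(s['eef_pos'],s['time_s'])
m=(P[...,2]>.01)&(P[...,2]<.05)&(np.hypot(P[...,0]-.453,P[...,1]-.194)<.03)
q=P[m]; print(m.sum(),q.mean(0),cv2.minEnclosingCircle(q[:,:2].astype(np.float32)))
p=robot.grab_frame('scene'); save(p,'s1.png');P=pts(p)
m=(P[...,2]>.02)&(np.hypot(P[...,0]-.5215,P[...,1]-.359)<.03); q=P[m]
print('bottle',cv2.minEnclosingCircle(q[:,:2].astype(np.float32)),q[:,2].max())
print(robot.mark_of('oil_bottle',p)[0],robot.mark_of('oil_plate',p)[0])
E
```

```text
[0.45372901 0.19394929 0.11619639] 6.1333
1638 [0.44762012 0.19701267 0.0324339 ] ((0.4513629078865051, 0.19576333463191986), 0.01325159426778555)
bottle ((0.5234419107437134, 0.3585558831691742), 0.01564496010541916) 0.07181191789168184
{'location': [0.5226, 0.3571, 0.0067], 'score': 0.81} {'location': [0.5239, 0.3584, -0.0041], 'score': 0.61}
```

View pics/w2.png

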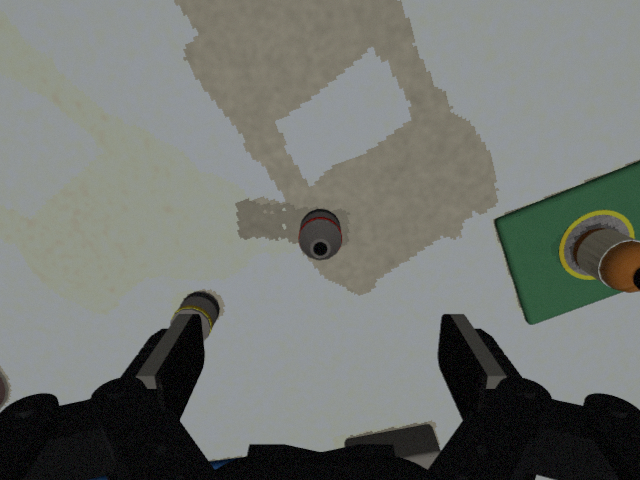

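View pics/s1.png

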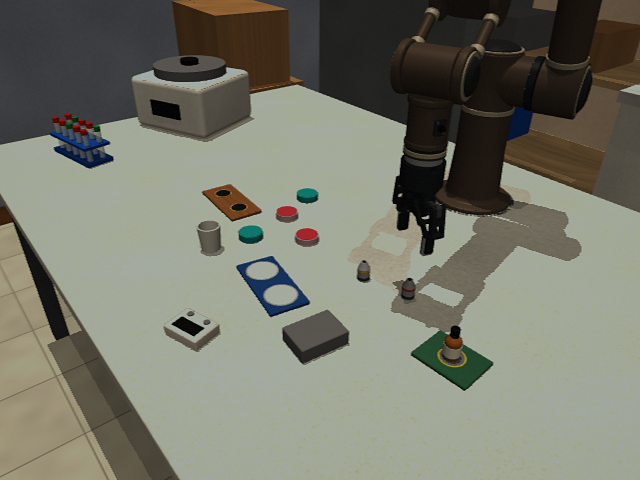

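drive_tool(translation=[[-0.001, 0.001, -0.03], [0, 0, -0.035], [0, 0, -0.03], [0, 0, -0.017], [0, 0, 0]], dr=[[0, 0, 0], [0, 0, 0], [0, 0, 0], [0, 0, 0], [0, 0, 0]], jaw=[-1, -1, -1, -1, -1])

```text
time_s: 6.75
eef_pos: [0.4489, 0.1947, -0.0002]
eef_rot: [-0.525, -3.09, 0.006]
ft_force: [-0.3, 0.1, -0.4]
gripper_width: 0.998
```

drive_tool(translation=[[0, 0, 0], [0, 0, 0], [0, 0, 0], [0, 0, 0], [0, 0, 0]], dr=[[0, 0, 0], [0, 0, 0], [0, 0, 0], [0, 0, 0], [0, 0, 0]], jaw=[1, 1, 1, 1, 1])

```text
time_s: 7.17
eef_pos: [0.4535, 0.1954, 0.0052]
eef_rot: [0.527, 3.095, 0.002]
ft_force: [-1.4, -1.6, 1.5]
gripper_width: 0.303
```

drive_tool(translation=[[0, 0, 0], [0, 0, 0]], dr=[[0, 0, 0], [0, 0, 0]], jaw=[1, 1])

```text
time_s: 7.33
eef_pos: [0.4535, 0.1953, 0.0054]
eef_rot: [0.528, 3.095, 0.002]
ft_force: [-1.0, -0.1, 5.6]
gripper_width: 0.277
```

drive_tool(translation=[[0, 0, 0.015], [0, 0, 0.03], [0, -0.01, 0.03], [0.003, -0.025, 0.02], [0.0045, -0.038, 0.01]], dr=[[0, 0, 0], [0, 0, 0], [0, 0, 0], [0, 0, 0], [0, 0, 0]], jaw=[1, 1, 1, 1, 1])

```text
time_s: 7.75
eef_pos: [0.4624, 0.1235, 0.1127]
eef_rot: [0.521, 3.091, 0.005]
ft_force: [1.0, -0.6, -0.8]
gripper_width: 0.275
```

drive_tool(translation=[[0.0045, -0.04, 0], [0.0045, -0.04, 0], [0.0045, -0.04, 0], [0.0045, -0.04, 0], [0.0045, -0.04, 0]], dr=[[0, 0, 0], [0, 0, 0], [0, 0, 0], [0, 0, 0], [0, 0, 0]], jaw=[1, 1, 1, 1, 1])

```text
time_s: 8.17
eef_pos: [0.4822, -0.08, 0.1096]
eef_rot: [0.528, 3.095, -0.0]
ft_force: [-0.0, -0.3, -1.1]
gripper_width: 0.278
```

drive_tool(translation=[[0.0045, -0.04, 0], [0.0045, -0.04, 0], [0.0045, -0.04, 0], [0.0045, -0.04, 0], [0.0045, -0.04, 0]], dr=[[0, 0, 0], [0, 0, 0], [0, 0, 0], [0, 0, 0], [0, 0, 0]], jaw=[1, 1, 1, 1, 1])

```text
time_s: 8.58
eef_pos: [0.5045, -0.2802, 0.1094]
eef_rot: [0.529, 3.096, -0.0]
ft_force: [0.9, 0.7, -0.6]
gripper_width: 0.277
```

drive_tool(translation=[[0.004, -0.036, 0], [0.004, -0.036, 0], [0.004, -0.034, 0], [0.003, -0.02, 0], [0, 0, 0]], dr=[[0, 0, 0], [0, 0, 0], [0, 0, 0], [0, 0, 0], [0, 0, 0]], jaw=[1, 1, 1, 1, 1])

```text
time_s: 9.0
eef_pos: [0.5203, -0.4095, 0.1099]
eef_rot: [0.533, 3.092, -0.006]
ft_force: [0.3, -0.0, -0.1]
gripper_width: 0.28
```

drive_tool(translation=[[0, 0, -0.025], [0, 0, -0.03], [0, 0, -0.025], [0, 0, -0.01], [0, 0, 0]], dr=[[0, 0, 0], [0, 0, 0], [0, 0, 0], [0, 0, 0], [0, 0, 0]], jaw=[1, 1, 1, 1, 1])

```text
time_s: 9.42
eef_pos: [0.5172, -0.4012, 0.0154]
eef_rot: [-0.527, -3.091, -0.007]
ft_force: [-1.0, 1.1, -1.1]
gripper_width: 0.279
```

drive_tool(translation=[[0, 0, 0], [0, 0, 0]], dr=[[0, 0, 0], [0, 0, 0]], jaw=[1, 1])

```text
time_s: 9.58
eef_pos: [0.5211, -0.4048, 0.0207]
eef_rot: [0.527, 3.094, -0.003]
ft_force: [-0.4, -0.6, 0.1]
gripper_width: 0.276
```

drive_tool(translation=[[0, 0, -0.005], [0, 0, 0], [0, 0, -0.0015], [0, 0, 0], [0, 0, 0]], dr=[[0, 0, 0], [0, 0, 0], [0, 0, 0], [0, 0, 0], [0, 0, 0]], jaw=[1, 1, 1, 1, 1])

```text
time_s: 10.0
eef_pos: [0.5205, -0.4046, 0.0134]
eef_rot: [0.528, 3.095, -0.001]
ft_force: [0.7, 0.6, 3.3]
gripper_width: 0.273
```

drive_tool(translation=[[0, 0, 0], [0, 0, 0], [0, 0, 0], [0, 0, 0.02], [0, 0, 0.04]], dr=[[0, 0, 0], [0, 0, 0], [0, 0, 0], [0, 0, 0], [0, 0, 0]], jaw=[-1, -1, -1, -1, -1])

```text
time_s: 10.42
eef_pos: [0.5152, -0.4001, 0.0661]
eef_rot: [-0.526, -3.085, -0.011]
ft_force: [-0.2, 0.7, -0.2]
gripper_width: 0.961
```

drive_tool(translation=[[0, 0.01, 0.03], [-0.003, 0.035, 0.01], [-0.0031, 0.0385, 0], [-0.0031, 0.0385, 0], [-0.0031, 0.0385, 0]], dr=[[0, 0, 0], [0, 0, 0], [0, 0, 0], [0, 0, 0], [0, 0, 0]], jaw=[-1, -1, -1, -1, -1])

```text
time_s: 10.83
eef_pos: [0.5071, -0.2423, 0.1126]
eef_rot: [0.53, 3.096, -0.0]
ft_force: [1.1, 0.7, 0.9]
gripper_width: 0.998
```

drive_tool(translation=[[-0.0031, 0.0385, 0], [-0.0031, 0.0385, 0], [-0.0031, 0.0385, 0], [-0.0031, 0.0385, 0], [-0.0031, 0.0385, 0]], dr=[[0, 0, 0], [0, 0, 0], [0, 0, 0], [0, 0, 0], [0, 0, 0]], jaw=[-1, -1, -1, -1, -1])

```text
time_s: 11.25
eef_pos: [0.4913, -0.0493, 0.1122]
eef_rot: [0.529, 3.097, 0.0]
ft_force: [1.2, -0.2, 0.2]
gripper_width: 1.001
```

drive_tool(translation=[[-0.0026, 0.0385, 0], [-0.0026, 0.0385, 0], [-0.0026, 0.038, 0], [-0.002, 0.03, 0], [0, 0.002, 0]], dr=[[0, 0, 0], [0, 0, 0], [0, 0, 0], [0, 0, 0], [0, 0, 0]], jaw=[-1, -1, -1, -1, -1])

```text
time_s: 11.67
eef_pos: [0.4813, 0.1003, 0.1122]
eef_rot: [-0.521, -3.098, -0.003]
ft_force: [0.2, -0.3, -0.8]
gripper_width: 0.999
```

drive_tool(translation=[[0, 0, 0], [0, 0, 0]], dr=[[0, 0, 0], [0, 0, 0]], jaw=[-1, -1])

```text
time_s: 11.83
eef_pos: [0.4821, 0.0957, 0.1122]
eef_rot: [-0.527, -3.097, 0.001]
ft_force: [0.6, 0.2, 0.3]
gripper_width: 0.998
```

```bash
python3 - <<'E'
from h import *
p,P,s=wrist(); save(p,'w3.png'); print(s['eef_pos'],s['time_s'])
m=(P[...,2]>.01)&(P[...,2]<.05)&(np.hypot(P[...,0]-.48,P[...,1]-.096)<.03)
q=P[m]; print(m.sum(),q.mean(0),cv2.minEnclosingCircle(q[:,:2].astype(np.float32)))
p=robot.grab_frame('top'); save(p,'t1.png');P=pts(p)
m=(P[...,2]>.02)&(np.hypot(P[...,0]-.52,P[...,1]+.4045)<.03); q=P[m]
print('lens1',m.sum(),cv2.minEnclosingCircle(q[:,:2].astype(np.float32)),q[:,2].max())
E
```

```text
[0.48205508 0.09570209 0.11215161] 11.8333
1692 [0.47528238 0.09851608 0.0325339 ] ((0.4790804386138916, 0.097229965031147), 0.013256946578621864)
lens1 131 ((0.5204187035560608, -0.402405321598053), 0.013750938698649406) 0.05572856828552175
```

View pics/t1.png

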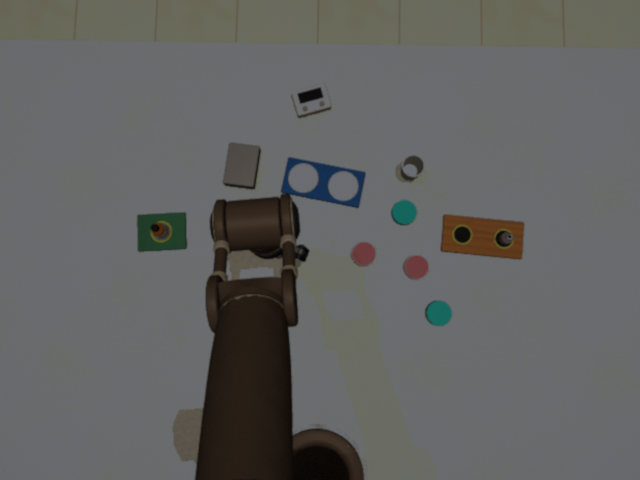

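Both placed items stand on their pads (bottle about (160,230), first lens (505,238)). Next is the second lens.

drive_tool(translation=[[-0.002, 0.001, -0.03], [0, 0, -0.035], [0, 0, -0.03], [0, 0, -0.013], [0, 0, 0]], dr=[[0, 0, 0], [0, 0, 0], [0, 0, 0], [0, 0, 0], [0, 0, 0]], jaw=[-1, -1, -1, -1, -1])

```text
time_s: 12.35
eef_pos: [0.4766, 0.095, 0.0008]
eef_rot: [-0.531, -3.089, 0.004]
ft_force: [-0.4, 0.0, -0.8]
gripper_width: 1.004
```

drive_tool(translation=[[0, 0, 0], [0, 0, 0], [0, 0, 0], [0, 0, 0], [0, 0, 0]], dr=[[0, 0, 0], [0, 0, 0], [0, 0, 0], [0, 0, 0], [0, 0, 0]], jaw=[1, 1, 1, 1, 1])

```text
time_s: 12.77
eef_pos: [0.4813, 0.0969, 0.0055]
eef_rot: [0.528, 3.095, 0.001]
ft_force: [-1.8, -1.9, 2.8]
gripper_width: 0.298
```

drive_tool(translation=[[0, 0, 0], [0, 0, 0]], dr=[[0, 0, 0], [0, 0, 0]], jaw=[1, 1])

```text
time_s: 12.93
eef_pos: [0.4813, 0.0969, 0.0058]
eef_rot: [0.527, 3.095, 0.0]
ft_force: [-1.4, -1.8, 4.8]
gripper_width: 0.276
```

drive_tool(translation=[[0, 0, 0.015], [0, 0, 0.03], [0, -0.01, 0.03], [0.003, -0.025, 0.02], [0.0045, -0.038, 0.01]], dr=[[0, 0, 0], [0, 0, 0], [0, 0, 0], [0, 0, 0], [0, 0, 0]], jaw=[1, 1, 1, 1, 1])

```text
time_s: 13.35
eef_pos: [0.4898, 0.0253, 0.1129]
eef_rot: [0.521, 3.092, 0.003]
ft_force: [1.2, 0.2, -0.5]
gripper_width: 0.28
```

drive_tool(translation=[[0.0045, -0.04, 0], [0.0045, -0.04, 0], [0.0045, -0.04, 0], [0.0045, -0.04, 0], [0.0045, -0.04, 0]], dr=[[0, 0, 0], [0, 0, 0], [0, 0, 0], [0, 0, 0], [0, 0, 0]], jaw=[1, 1, 1, 1, 1])

```text
time_s: 13.77
eef_pos: [0.5101, -0.1778, 0.1099]
eef_rot: [0.528, 3.096, -0.0]
ft_force: [0.6, 0.5, -0.7]
gripper_width: 0.276
```

drive_tool(translation=[[0.0045, -0.039, 0], [0.004, -0.039, 0], [0.004, -0.035, 0], [0.003, -0.024, 0], [0, 0, 0]], dr=[[0, 0, 0], [0, 0, 0], [0, 0, 0], [0, 0, 0], [0, 0, 0]], jaw=[1, 1, 1, 1, 1])

```text
time_s: 14.18
eef_pos: [0.5267, -0.3187, 0.1104]
eef_rot: [0.533, 3.092, -0.006]
ft_force: [0.7, -0.2, 0.1]
gripper_width: 0.277
```

drive_tool(translation=[[0, 0, 0], [0, 0, 0]], dr=[[0, 0, 0], [0, 0, 0]], jaw=[1, 1])

```text
time_s: 14.35
eef_pos: [0.525, -0.312, 0.109]
eef_rot: [-0.528, -3.096, -0.002]
ft_force: [-0.1, 0.3, -1.8]
gripper_width: 0.279
```

drive_tool(translation=[[0.001, -0.001, -0.025], [0, 0, -0.03], [0, 0, -0.025], [0, 0, -0.009], [0, 0, 0]], dr=[[0, 0, 0], [0, 0, 0], [0, 0, 0], [0, 0, 0], [0, 0, 0]], jaw=[1, 1, 1, 1, 1])

```text
time_s: 14.77
eef_pos: [0.524, -0.3105, 0.0172]
eef_rot: [-0.524, -3.09, -0.005]
ft_force: [-0.1, -0.0, -1.7]
gripper_width: 0.275
```

drive_tool(translation=[[0, 0, 0], [0, 0, -0.004], [0, 0, 0], [0, 0, -0.002], [0, 0, 0]], dr=[[0, 0, 0], [0, 0, 0], [0, 0, 0], [0, 0, 0], [0, 0, 0]], jaw=[1, 1, 1, 1, 1])

```text
time_s: 15.18
eef_pos: [0.5272, -0.3144, 0.0151]
eef_rot: [0.528, 3.096, -0.001]
ft_force: [-0.8, -0.2, -0.8]
gripper_width: 0.274
```

drive_tool(translation=[[0, 0.001, -0.0015], [0, 0, 0], [0, 0, 0]], dr=[[0, 0, 0], [0, 0, 0], [0, 0, 0]], jaw=[1, 1, 1])

```text
time_s: 15.43
eef_pos: [0.5274, -0.3138, 0.0139]
eef_rot: [0.528, 3.095, -0.002]
ft_force: [-0.8, -0.1, 4.5]
gripper_width: 0.277
```

drive_tool(translation=[[0, 0, 0], [0, 0, 0], [0, 0, 0], [0, 0, 0.02], [0, 0, 0.035]], dr=[[0, 0, 0], [0, 0, 0], [0, 0, 0], [0, 0, 0], [0, 0, 0]], jaw=[-1, -1, -1, -1, -1])

```text
time_s: 15.85
eef_pos: [0.5226, -0.3101, 0.0631]
eef_rot: [-0.526, -3.087, -0.008]
ft_force: [0.7, 0.3, -0.7]
gripper_width: 0.96
```

drive_tool(translation=[[-0.01, 0.014, 0.02], [-0.021, 0.03, 0.01], [-0.021, 0.03, 0], [-0.021, 0.03, 0], [0, 0, 0]], dr=[[0, 0, 0], [0, 0, 0], [0, 0, 0], [0, 0, 0], [0, 0, 0]], jaw=[-1, -1, -1, -1, -1])

```text
time_s: 16.27
eef_pos: [0.446, -0.2022, 0.0951]
eef_rot: [-0.523, -3.085, -0.009]
ft_force: [-1.2, 0.8, -0.8]
gripper_width: 0.998
```

drive_tool(translation=[[0, 0, 0], [0, 0, 0]], dr=[[0, 0, 0], [0, 0, 0]], jaw=[-1, -1])

```text
time_s: 16.43
eef_pos: [0.4543, -0.2093, 0.0981]
eef_rot: [0.527, 3.096, -0.001]
ft_force: [0.4, 0.1, 0.7]
gripper_width: 0.998
```

```bash
python3 - <<'E'
from h import *
p,P,s=wrist(); save(p,'w4.png'); print(s['eef_pos'],s['time_s'])
for n,x,y in [('d2',.4538,-.2095),('d1',.4813,-.0937)]:
    m=(P[...,2]>.012)&(P[...,2]<.03)&(np.hypot(P[...,0]-x,P[...,1]-y)<.04)
    q=P[m]; print(n,m.sum(),q.mean(0),cv2.minEnclosingCircle(q[:,:2].astype(np.float32)))
p=robot.grab_frame('top');P=pts(p)
m=(P[...,2]>.02)&(np.hypot(P[...,0]-.5275,P[...,1]+.313)<.03); q=P[m]
print('lens2',m.sum(),cv2.minEnclosingCircle(q[:,:2].astype(np.float32)),q[:,2].max())
E
```

```text
[ 0.45430886 -0.20926932  0.09805819] 16.4333
d2 6774 [ 0.45137821 -0.20879256  0.01621997] ((0.45250794291496277, -0.20927771925926208), 0.028038086369633675)
d1 7284 [ 0.47833372 -0.09379853  0.01630787] ((0.4797465205192566, -0.09273143112659454), 0.02874040976166725)Traceback (most recent call last):
  File "<stdin>", line 8, in <module>
    return umr_maximum(a, axis, None, out, keepdims, initial, where)
ValueError: zero-size array to reduction operation maximum which has no identity
```

View pics/w4.png

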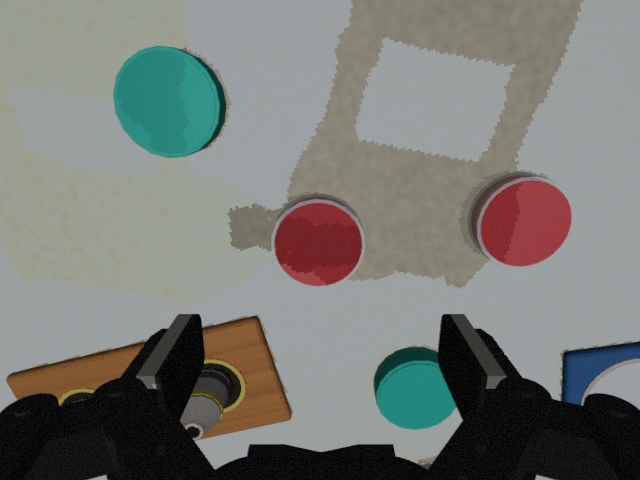

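The dish is centred at (318,240) between the jaws and there is space on both sides. The lens stands on its pad at lower left. I descend.

drive_tool(translation=[[-0.001, 0, -0.03], [0, 0, -0.03], [0, 0, -0.025], [0, 0, -0.011], [0, 0, 0]], dr=[[0, 0, 0], [0, 0, 0], [0, 0, 0], [0, 0, 0], [0, 0, 0]], jaw=[-1, -1, -1, -1, -1])

```text
time_s: 16.95
eef_pos: [0.451, -0.2086, -0.0009]
eef_rot: [-0.528, -3.092, -0.003]
ft_force: [-0.3, -0.1, -0.2]
gripper_width: 1.0
```

drive_tool(translation=[[0, 0, 0], [0, 0, 0], [0, 0, 0], [0, 0, 0], [0, 0, 0]], dr=[[0, 0, 0], [0, 0, 0], [0, 0, 0], [0, 0, 0], [0, 0, 0]], jaw=[1, 1, 1, 1, 1])

```text
time_s: 17.37
eef_pos: [0.4548, -0.2103, 0.004]
eef_rot: [0.527, 3.092, -0.003]
ft_force: [0.1, 0.3, 6.4]
gripper_width: 0.622
```

drive_tool(translation=[[0, 0, 0], [0, 0, 0]], dr=[[0, 0, 0], [0, 0, 0]], jaw=[1, 1])

```text
time_s: 17.53
eef_pos: [0.4548, -0.2103, 0.004]
eef_rot: [0.527, 3.092, -0.003]
ft_force: [-0.2, -1.4, 6.5]
gripper_width: 0.621
```

drive_tool(translation=[[0, 0, 0.015], [0, 0, 0.025], [0.005, 0.005, 0.025], [0.02, 0.018, 0.01], [0.025, 0.023, 0]], dr=[[0, 0, 0], [0, 0, 0], [0, 0, 0], [0, 0, 0], [0, 0, 0]], jaw=[1, 1, 1, 1, 1])

```text
time_s: 17.95
eef_pos: [0.505, -0.1648, 0.0809]
eef_rot: [0.532, 3.089, -0.003]
ft_force: [0.9, -0.9, -0.8]
gripper_width: 0.624
```

drive_tool(translation=[[0.028, 0.026, 0], [0.028, 0.026, 0], [0.028, 0.026, 0], [0.028, 0.026, 0], [0.016, 0.013, 0]], dr=[[0, 0, 0], [0, 0, 0], [0, 0, 0], [0, 0, 0], [0, 0, 0]], jaw=[1, 1, 1, 1, 1])

```text
time_s: 18.37
eef_pos: [0.6341, -0.0429, 0.0782]
eef_rot: [0.524, 3.093, 0.002]
ft_force: [-0.0, -0.2, 0.8]
gripper_width: 0.623
```

drive_tool(translation=[[0, 0, 0], [0, 0, 0], [0, 0, 0]], dr=[[0, 0, 0], [0, 0, 0], [0, 0, 0]], jaw=[1, 1, 1])

```text
time_s: 18.62
eef_pos: [0.6297, -0.0462, 0.0767]
eef_rot: [-0.527, -3.096, 0.001]
ft_force: [0.7, -0.8, -0.5]
gripper_width: 0.617
```

```bash
python3 - <<'E'
from h import *
p,P,s=wrist(); save(p,'w5.png'); print(s['eef_pos'],s['gripper_width'],s['ft_force'])
E
```

```text
[ 0.62967279 -0.04624593  0.07673832] 0.6169105577807884 [ 0.74084162 -0.80509425 -0.53715052]
```

View pics/w5.png

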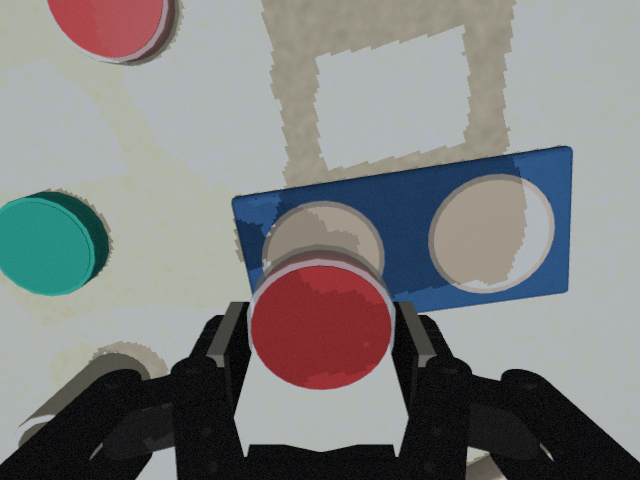

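drive_tool(translation=[[0.003, -0.0015, -0.025], [0, 0, -0.025], [0, 0, -0.01], [0, 0, 0], [0, 0, 0]], dr=[[0, 0, 0], [0, 0, 0], [0, 0, 0], [0, 0, 0], [0, 0, 0]], jaw=[1, 1, 1, 1, 1])

```text
time_s: 19.08
eef_pos: [0.6323, -0.0482, 0.0162]
eef_rot: [-0.53, -3.094, 0.0]
ft_force: [-0.2, 0.1, -0.7]
gripper_width: 0.628
```

drive_tool(translation=[[0, 0, -0.004], [0, 0, 0], [0, 0, 0]], dr=[[0, 0, 0], [0, 0, 0], [0, 0, 0]], jaw=[1, 1, 1])

```text
time_s: 19.33
eef_pos: [0.6344, -0.0477, 0.0139]
eef_rot: [0.528, 3.095, 0.0]
ft_force: [-0.0, -0.5, 0.2]
gripper_width: 0.623
```

drive_tool(translation=[[0, 0, -0.002], [0, 0, 0], [0, 0, 0]], dr=[[0, 0, 0], [0, 0, 0], [0, 0, 0]], jaw=[1, 1, 1])

```text
time_s: 19.58
eef_pos: [0.6349, -0.0476, 0.0121]
eef_rot: [0.527, 3.095, -0.0]
ft_force: [-0.2, 0.2, 4.6]
gripper_width: 0.623
```

drive_tool(translation=[[0, 0, 0], [0, 0, 0], [0, 0, 0], [0, 0, 0.02], [0, 0, 0.035]], dr=[[0, 0, 0], [0, 0, 0], [0, 0, 0], [0, 0, 0], [0, 0, 0]], jaw=[-1, -1, -1, -1, -1])

```text
time_s: 20.0
eef_pos: [0.6285, -0.0468, 0.0608]
eef_rot: [-0.526, -3.085, 0.0]
ft_force: [0.0, -0.6, 0.4]
gripper_width: 0.999
```

drive_tool(translation=[[-0.03, -0.009, 0.02], [-0.037, -0.011, 0], [-0.037, -0.011, 0], [-0.03, -0.009, 0], [-0.02, -0.0055, 0]], dr=[[0, 0, 0], [0, 0, 0], [0, 0, 0], [0, 0, 0], [0, 0, 0]], jaw=[-1, -1, -1, -1, -1])

```text
time_s: 20.42
eef_pos: [0.4755, -0.093, 0.085]
eef_rot: [-0.528, -3.093, -0.0]
ft_force: [-0.5, 1.1, 0.0]
gripper_width: 1.0
```

drive_tool(translation=[[0, 0, 0], [0, 0, 0], [0, 0, 0]], dr=[[0, 0, 0], [0, 0, 0], [0, 0, 0]], jaw=[-1, -1, -1])

```text
time_s: 20.67
eef_pos: [0.4809, -0.0932, 0.0862]
eef_rot: [0.528, 3.095, -0.0]
ft_force: [0.2, 0.3, -0.4]
gripper_width: 0.995
```

```bash
python3 - <<'E'
from h import *
p,P,s=wrist(); save(p,'w6.png'); print(s['eef_pos'],s['time_s'])
for n,x,y in [('d1',.4813,-.0937)]:
    m=(P[...,2]>.012)&(P[...,2]<.03)&(np.hypot(P[...,0]-x,P[...,1]-y)<.04)
    q=P[m]; print(n,m.sum(),q.mean(0),cv2.minEnclosingCircle(q[:,:2].astype(np.float32)))
E
```

```text
[ 0.48092029 -0.09320785  0.08619528] 20.6667
d1 7412 [ 0.47863314 -0.09266768  0.01624417] ((0.4798438847064972, -0.09332989901304245), 0.02817169576883316)
```

View pics/w6.png

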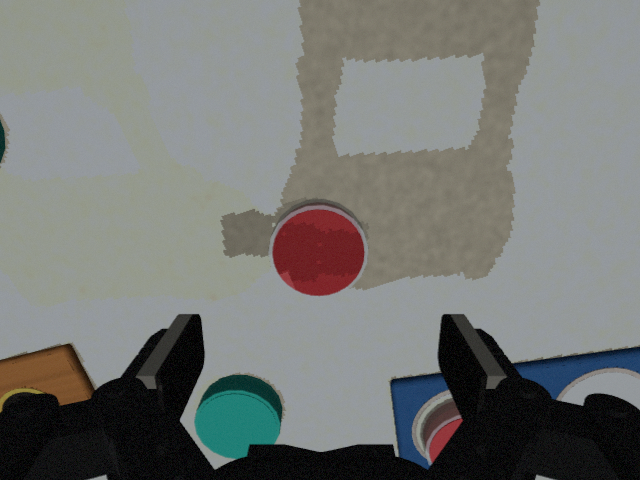

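The second red dish is centred between the jaws at (318,250). Descending and gripping.

drive_tool(translation=[[-0.0005, 0, -0.025], [0, 0, -0.03], [0, 0, -0.02], [0, 0, -0.009], [0, 0, 0]], dr=[[0, 0, 0], [0, 0, 0], [0, 0, 0], [0, 0, 0], [0, 0, 0]], jaw=[-1, -1, -1, -1, -1])

```text
time_s: 21.13
eef_pos: [0.4782, -0.0922, -0.0004]
eef_rot: [-0.526, -3.093, -0.001]
ft_force: [0.2, 0.3, -1.2]
gripper_width: 0.999
```

drive_tool(translation=[[0, 0, 0], [0, 0, 0], [0, 0, 0], [0, 0, 0], [0, 0, 0]], dr=[[0, 0, 0], [0, 0, 0], [0, 0, 0], [0, 0, 0], [0, 0, 0]], jaw=[1, 1, 1, 1, 1])

```text
time_s: 21.55
eef_pos: [0.4813, -0.0935, 0.0038]
eef_rot: [0.527, 3.093, -0.001]
ft_force: [-0.4, -0.1, 6.0]
gripper_width: 0.625
```

drive_tool(translation=[[0, 0, 0], [0, 0, 0]], dr=[[0, 0, 0], [0, 0, 0]], jaw=[1, 1])

```text
time_s: 21.72
eef_pos: [0.4813, -0.0935, 0.0038]
eef_rot: [0.527, 3.093, -0.001]
ft_force: [-0.0, 0.7, 6.3]
gripper_width: 0.628
```

drive_tool(translation=[[0, 0, 0.015], [0, 0, 0.025], [0.005, 0.004, 0.025], [0.02, 0.016, 0.015], [0.025, 0.021, 0]], dr=[[0, 0, 0], [0, 0, 0], [0, 0, 0], [0, 0, 0], [0, 0, 0]], jaw=[1, 1, 1, 1, 1])

```text
time_s: 22.13
eef_pos: [0.5319, -0.0532, 0.0863]
eef_rot: [0.531, 3.089, -0.001]
ft_force: [0.7, 0.3, -0.5]
gripper_width: 0.624
```

drive_tool(translation=[[0.028, 0.022, 0], [0.028, 0.022, 0], [0.028, 0.022, 0], [0.025, 0.02, 0], [0.011, 0.01, 0]], dr=[[0, 0, 0], [0, 0, 0], [0, 0, 0], [0, 0, 0], [0, 0, 0]], jaw=[1, 1, 1, 1, 1])

```text
time_s: 22.55
eef_pos: [0.6532, 0.0466, 0.0833]
eef_rot: [0.525, 3.092, 0.003]
ft_force: [0.4, 0.6, 0.2]
gripper_width: 0.625
```

drive_tool(translation=[[0, 0, 0], [0, 0, 0], [0, 0, 0]], dr=[[0, 0, 0], [0, 0, 0], [0, 0, 0]], jaw=[1, 1, 1])

```text
time_s: 22.8
eef_pos: [0.648, 0.0435, 0.0816]
eef_rot: [-0.528, -3.096, 0.001]
ft_force: [0.5, -0.6, -0.9]
gripper_width: 0.619
```

drive_tool(translation=[[0.002, 0, -0.025], [0, 0, -0.025], [0, 0, -0.014], [0, 0, 0], [0, 0, 0]], dr=[[0, 0, 0], [0, 0, 0], [0, 0, 0], [0, 0, 0], [0, 0, 0]], jaw=[1, 1, 1, 1, 1])

```text
time_s: 23.22
eef_pos: [0.6493, 0.0432, 0.0167]
eef_rot: [-0.529, -3.093, 0.001]
ft_force: [0.2, -0.4, -1.1]
gripper_width: 0.625
```

drive_tool(translation=[[0, 0, -0.004], [0, 0, 0], [0, 0, -0.002], [0, 0, 0], [0, 0, 0]], dr=[[0, 0, 0], [0, 0, 0], [0, 0, 0], [0, 0, 0], [0, 0, 0]], jaw=[1, 1, 1, 1, 1])

```text
time_s: 23.63
eef_pos: [0.6516, 0.044, 0.0124]
eef_rot: [0.528, 3.096, 0.0]
ft_force: [0.1, -0.7, -1.3]
gripper_width: 0.621
```

drive_tool(translation=[[0, 0, -0.001], [0, 0, 0], [0, 0, 0]], dr=[[0, 0, 0], [0, 0, 0], [0, 0, 0]], jaw=[1, 1, 1])

```text
time_s: 23.88
eef_pos: [0.6517, 0.044, 0.0119]
eef_rot: [0.528, 3.096, 0.0]
ft_force: [-1.7, 0.0, 5.7]
gripper_width: 0.623
```

Contact. I open to about 66 mm only, then go up and clear of the scene.

drive_tool(translation=[[0, 0, 0], [0, 0, 0], [0, 0, 0], [0, 0, 0.02], [0, 0, 0.035]], dr=[[0, 0, 0], [0, 0, 0], [0, 0, 0], [0, 0, 0], [0, 0, 0]], jaw=[-0.55, -0.55, -0.55, -0.55, -0.55])

```text
time_s: 24.3
eef_pos: [0.6461, 0.0439, 0.0606]
eef_rot: [-0.526, -3.086, 0.003]
ft_force: [-0.2, -0.3, -0.6]
gripper_width: 0.779
```

drive_tool(translation=[[-0.01, 0, 0.035], [-0.03, 0.02, 0.02], [-0.03, 0.025, 0.01], [-0.03, 0.025, 0], [-0.03, 0.025, 0]], dr=[[0, 0, 0], [0, 0, 0], [0, 0, 0], [0, 0, 0], [0, 0, 0]], jaw=[-0.55, -0.55, -0.55, -0.55, -0.55])

```text
time_s: 24.72
eef_pos: [0.5208, 0.1397, 0.132]
eef_rot: [0.53, 3.094, 0.002]
ft_force: [0.3, 0.1, -0.2]
gripper_width: 0.773
```

drive_tool(translation=[[-0.03, 0.025, 0.01], [-0.03, 0.025, 0.01], [-0.03, 0.025, 0.01], [-0.03, 0.025, 0.01], [0, 0, 0]], dr=[[0, 0, 0], [0, 0, 0], [0, 0, 0], [0, 0, 0], [0, 0, 0]], jaw=[-0.55, -0.55, -0.55, -0.55, -0.55])

```text
time_s: 25.13
eef_pos: [0.3968, 0.2424, 0.1718]
eef_rot: [-0.52, -3.096, -0.003]
ft_force: [0.4, 0.5, -0.5]
gripper_width: 0.774
```

```bash
python3 - <<'E'
from h import *
print(robot.sense()['time_s'])
tg={'dD2':(.633,-.047,.018),'dD1':(.650,.0438,.018),'L1':(.5275,-.313,.02),'L2':(.52,-.4045,.02),'O':(.5215,.359,.02),'beaker':(.6704,-.1957,.05)}
for cam in ['top','scene']:
    p=robot.grab_frame(cam);save(p,cam+'9.png');P=pts(p)
    for n,(x,y,z) in tg.items():
        m=(P[...,2]>z)&(np.hypot(P[...,0]-x,P[...,1]-y)<.042)&(P[...,2]<.08); q=P[m]
        if m.sum(): 
            c,r=cv2.minEnclosingCircle(q[:,:2].astype(np.float32)); print(cam,n,m.sum(),np.round(c,4),round(r,4),'off mm',np.round((np.array(c)-[x,y])*1000,1),'z',np.percentile(q[:,2],[50,98]).round(3))
    for q in ['beaker','slide_box']: print(q,[ (r['location'],r['score']) for r in robot.mark_of(q,p)[:1]])
E
```

```text
25.1333
top dD2 489 [ 0.6347 -0.0463] 0.0284 off mm [1.7 0.7] z [0.024 0.029]
top dD1 486 [0.652  0.0448] 0.0286 off mm [2. 1.] z [0.024 0.029]
top L1 131 [ 0.5259 -0.3117] 0.0132 off mm [-1.6  1.3] z [0.041 0.053]
top L2 134 [ 0.5201 -0.402 ] 0.0135 off mm [0.1 2.5] z [0.04  0.053]
top O 178 [0.5232 0.3574] 0.0156 off mm [ 1.7 -1.6] z [0.048 0.074]
top beaker 171 [ 0.67   -0.1961] 0.0262 off mm [-0.4 -0.4] z [0.059 0.065]
beaker [([0.6672, -0.1972, -0.0025], 0.81)]
slide_box [([0.6729, 0.1845, 0.002], 0.9)]
scene dD2 385 [ 0.6331 -0.0467] 0.0292 off mm [0.1 0.3] z [0.024 0.027]
scene dD1 470 [0.6507 0.0454] 0.0294 off mm [0.7 1.6] z [0.024 0.027]
scene L1 124 [ 0.5265 -0.3098] 0.0132 off mm [-1.   3.2] z [0.035 0.05 ]
scene L2 109 [ 0.5215 -0.4007] 0.014 off mm [1.5 3.8] z [0.036 0.053]
scene O 472 [0.5245 0.359 ] 0.0158 off mm [3. 0.] z [0.045 0.071]
scene beaker 220 [ 0.6702 -0.195 ] 0.0286 off mm [-0.2  0.7] z [0.057 0.062]
beaker [([0.6677, -0.1987, 0.0003], 0.89)]
slide_box [([0.6705, 0.1794, 0.0001], 0.65)]
```

View pics/top9.png

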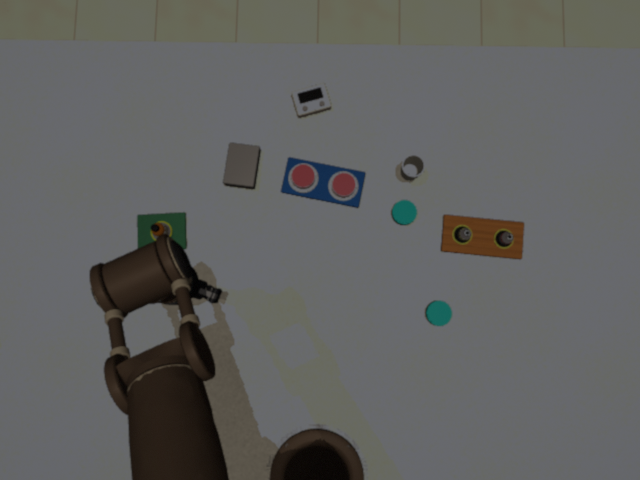

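View pics/scene9.png

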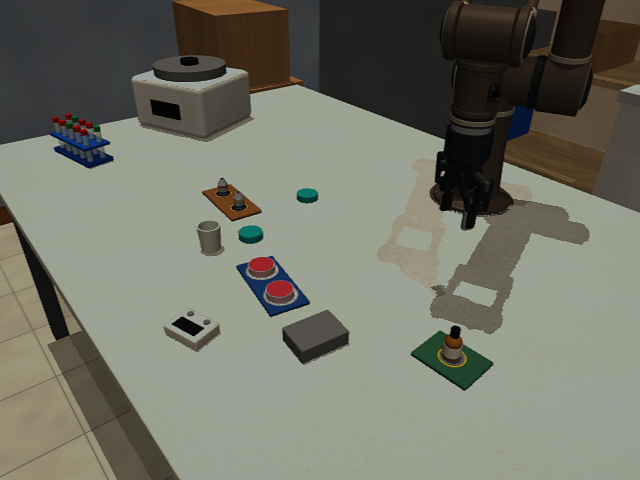

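Both views show every item upright on its own pad: dishes at (303,178) and (343,186), lenses at (462,235) and (505,238), bottle at (160,230) in the top view. They sit within 4 mm of the pad centres, and the beaker and slide box haven't moved. I'm handing in.

```bash
python3 -c "
from rig import robot
print(robot.sign_off())"
```

```text
the job is handed in; nothing more can be done
None
```

All five things are back on their plates, and I handed the job in at about 25 s of the 115 s allowed; no verdict was reported. The red dishes are on the blue plate, the lenses on the wooden plate and the bottle on the green plate, each alone on its own pad. The turquoise look-alikes were left alone.

**Placing:** the last checks, from the top and scene cameras, put every item within about 4 mm of its pad centre. Heights fit standing on the 8 mm plates. All look upright and released, with the arm well clear.

**Beaker and slide box:** the beaker reads within 1 mm of its start. The slide box was checked only with the coarser detector. It moved about 2 mm in the top view; the scene view read about 6 mm from the starting top-view reading. I take that as detector noise, since nothing came near the box.

**Disagreements:** the two cameras differ by 1–2 mm on most positions. One mid-run top-camera check of the second lens found no points, probably because the arm blocked the view; the final check confirmed that lens.

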